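# Shut the filter cell and hold it pinned

### The arm

A 7-joint arm with a two-finger parallel gripper is mounted at the origin on the work surface. World frame = base frame: x ahead of the robot, y to its left, z up, the work surface at z = 0. Lengths are in m, angles in rad, forces in N, time in s.
With the tool pointing down it reaches from about 0.4 to 0.85 m from the base axis. Payload 4.5 kg.
Tool frame: the origin (TCP) lies on the centre line of the jaws, within the pads' length; the fingertips stand 11 mm ahead of it and the grasp point (between the pads) lies 8 mm behind it; z points along the fingers, y is the line along which they close (so a half turn about z gives the same grasp; the last joint's range is limited). The gripper opens to 88 mm and grips with 3 to 60 N. Pads are 18 mm wide; open, the fingers measure 123 mm over their backs; the gripper's body (75 mm by 187 mm) begins 45 mm behind the grasp point.
Start: joints at [1.275, 0.689, -0.195, 1.565, 0.157, 0.902, -0.215], TCP at [0.202, -0.591, 0.25] pointing down, gripper open.
Joint ranges: [-3.01, 3.01], [-0.46, 2.08], [-1.47, 1.51], [0.13, 2.56], [-1, 4.14], [0.04, 2.09], [-2.66, 2.66]. Speed limits (rad/s): [2.57, 2.57, 3.14, 3.14, 3.14, 3.14, 3.14].

### API

Orientations are given as a unit quaternion [x, y, z, w].
In Python, from plant import * gives the robot as it stands. The module is installed in compiled form; this text tells all that it offers.
- The arm moves only by the tool send_rows, never from a script. Its argument "motion" is a list of rows, each an object of numbers: "x", "y", "z": the shift along the tool's x, y, z in cm; "rx", "ry", "rz": the turn, a rotation vector about the tool's x, y, z in rad; "jaw": the finger opening in cm, from 0 to 8.81. In form: [{"x": .., "y": .., "z": .., "rx": .., "ry": .., "rz": .., "jaw": ..}, ...]. A call has exactly 5 rows; each row shifts and turns the commanded pose from where the row before left it, along the tool's axes as they then stand; what a row does not reach is not made up. A row lasts 1/10 s, in which the tool goes at most 50 mm and 8.59 degrees, less where a joint would pass 70% of its speed; a pose out of reach is approached as far as the arm can. A call is refused whole if a number of a shift passes 5 or a number of a turn 0.15, either way. A call with a gripper value outside its range is refused whole. The fingers move at their own pace and stop on an object; "grip_force" is the grip in N (left out, the last holds). Time passes only in rows, so rows that do not move let the fingers close, or fill a call up. It gives the time, the measured TCP pose, the force, the opening and the grip force at its end, in the units of the state.
- get_state(): the state, without advancing time (a new reading comes with each control period).
- snapshot(name): name is "scene" or "top"; returns a dict with "img" (480x640x3 uint8, red, green, blue), "vertical_fov" (degrees; the focal length in pixels is half the picture's height over the tangent of half this angle, whatever the lens; pixels are square), "cx", "cy" (the principal point, pixels), "D" ([k1, k2, p1, p2, k3] as OpenCV has them; the pictures are not rectified), "extrinsics" (4x4, takes a point from camera to world coordinates). Camera axes: x right, y up, looking along -z (the intrinsics and any distortion apply to the point x, -y, -z); pixel columns grow to the right and rows downward; lengths in m; the calibration is good to about 2 mm. A picture is of the moment at which its call begins. There is no depth.
- finish_job(): hands the job in; it is judged then, once.
The state is a dict: "clock": time; "q": joint angles; "qd": joint speeds; "joint_torque": joint torques, N m; "tool_pos": TCP position; "eef_rot": TCP orientation; "contact_force": force on the tool from outside, world axes, zero at the start; "moment": the same for the moment, N m; "opening": opening from 0.0 (shut) to 1.0 (fully open); "finger_force": force on a finger pad.
Only numpy, scipy, OpenCV 4.12 (cv2) and the standard library are available. Lean on these libraries where they do the work, as an engineer would, in place of code of your own. Each camera call takes 0.05 s, during which the arm holds its last target. There are 200 camera calls.

### The job

Swing the raised upper half of the hinged filter cell down onto its lower half, then take the locking pin with the tall black knob out of the rack and push it down through the hole in the upper half into the hole below. The rubber seat springs the halves apart, so finish while still holding: fingers on the pin, pressing it fully home so that its flange keeps the two halves completely shut. Leave the plug, the bottle, the jar and the spatula where they are.

Things in the scene. Friction and masses are not known exactly. Their poses are not given: they have to be found in the camera images.
- cell: Lower half of the filter cell, fixed: a 200 x 120 x 8 mm dark foot plate under an aluminium block 150 (x) x 90 (y) mm, its flat top 48 mm above the bench. Origin on the bench under the block's centre; x points level from hinge to the free, pin-hole end, z up. A 48 mm round rubber seat at x = -10 mm stands 6 mm proud of the top on springs: 6 N to start it down, 12 N to press it flush.
- lid (a joint): Angle of the upper half (rad): 0 = fully shut, flat on the block, 1.57 = standing upright, limit 1.8. The hinge is stiff (about 0.18 Nm friction): it stays where it is left. It weighs 0.22 kg. Let go near shut, the seat lifts it ajar to about 0.09 rad; holding it shut takes about 7 N down at the pin hole.
- hinge (a point): Middle of the hinge line, which runs along the cell's y axis, level with the block's top (48 mm up), at x = -75 mm of the cell. It does not move with the upper half.
- lid_hole (a point): Centre of the 16 mm through hole in the upper half, on its outer face (the top face when shut), 120 mm from the hinge line. The upper half is an aluminium plate 150 mm long from the hinge, 90 mm wide, 12 mm thick; its inner face passes through the hinge line. A flat round window lies 62 mm from the hinge.
- lid_edge (a point): Middle of the free edge of the upper half, on its outer face, 150 mm from the hinge line.
- base_hole (a point): Centre of the mouth of the 14.5 mm hole in the block's top (48 mm above the bench), at x = 45 mm of the cell; the hole is vertical, 40 mm deep. With the upper half shut, its hole lies exactly above; ajar, the upper hole is up to 1.6 mm nearer to the hinge.
- pin: Locking pin, 85 mm tall, 0.11 kg: steel shank 12 mm across, 46 mm long, its last 7 mm tapered to 6 mm; then a flange 34 mm across, 5 mm thick; then a black round knob 24 mm across, 34 mm tall. Origin at the tip's end, z up to the knob. Starts upright in one rack hole, resting on its flange (tip 10 mm above bench). Fully home, the flange lies on the shut upper half, tip 34 mm below base_hole.
- pin_tip (a point): Centre of the end of the pin's tip.
- pin_knob (a point): On the pin's axis 73 mm above the tip, 22 mm above the flange's top, 12 mm below the knob's top: the point to grip.
- rack: White plastic block, 60 (x) x 160 (y) x 56 mm high, fixed on the bench, with two through holes of 14.5 mm at y = +40 and -40 mm; which one holds the pin varies. Origin under its centre.
- plug: Bystander: rubber blanking plug in the rack's other hole, with a flat cap 40 mm across that shows only 10 mm above the rack. Origin at its lower end.
- wash_bottle: Bystander: white wash bottle, 68 mm across, 205 mm tall. Origin under its centre.
- jar: Bystander: small closed glass jar, 60 mm across, 75 mm tall. Origin under its centre.
- spatula: Bystander: spatula of 180 mm lying flat to the right of the cell. Origin on its underside, x along it.
There are look-alikes about, which are no part of the job. Leave any orange look-alike of the pin alone.

How it is judged:
On the way, in this order (a step that is already met when the one before it is completed fails the run):
1. the upper half has been swung down onto the lower half (within 0.15 rad of shut) (value of joint lid below 0.15 rad), for 0.2 s.
2. the pin stands through the upper half, its tip at least 12 mm inside the lower hole (horizontal distance between pin_tip and base_hole below 0.006 m and angle between the z axis of pin and the z axis of cell, either way round below 0.12 rad and z of pin_tip in the frame of base_hole below -0.012 m and value of joint lid below 0.2 rad), for 0.1 s.
At the end, for the whole second after the job is handed in: The upper half is shut (joint within 0.025 rad of 0), the pin is upright (0.12 rad) in both holes (tip within 6 mm of the hole's axis, at least 30 mm below its mouth; 34 mm is fully home), and the fingers still bear on the pin with more than 3 N, all through the last second (horizontal distance between pin_tip and base_hole below 0.006 m and angle between the z axis of pin and the z axis of cell, either way round below 0.12 rad and z of pin_tip in the frame of base_hole below -0.03 m and value of joint lid below 0.025 rad and contact force between the fingers and pin above 3 N); the arm keeps its last pose, push and grip.
It fails at once if the plug was lifted or moved more than 15 mm (distance of plug from where it was at the start of the episode above 0.015 m).
It fails at once if the wash bottle was moved more than 30 mm or tipped (distance of wash_bottle from where it was at the start of the episode above 0.03 m or angle between wash_bottle's own z axis and vertical above 0.5 rad).
It fails at once if the jar was moved more than 30 mm or tipped (distance of jar from where it was at the start of the episode above 0.03 m or angle between jar's own z axis and vertical above 0.5 rad).
It fails at once if the spatula was moved more than 30 mm or tipped (distance of spatula from where it was at the start of the episode above 0.03 m or angle between spatula's own z axis and vertical above 0.5 rad).
It also fails if it takes over 62 s, if anything falls off the work surface, if the arm or the gripper's body presses on something with over 40 N, if the wrist force passes 120 N, or if a joint passes its speed limit or range.

## Working session

There is one attempt and no reset: what is moved stays moved. The work goes in short steps, Python scripts to look and compute and a tool call to move; the robot and the scene stay as the last step left them, time stands still between calls to the robot, and variables do not carry over. Pictures are saved under pics/ and viewed, at most 10 in all, crops included, and the job is handed in when it is done.

Besides the shell and the picture viewer there is one more tool, called by a JSON object that holds its "fn" and its "kwargs", one argument or row to a line. send_rows: Moves the arm, as the interface text tells. Its arguments: {"type":"object","properties":{"motion":{"type":"array"},"grip_force":{"type":"number"}},"required":["motion"]}

```bash
mkdir -p pics; cat > h.py <<'E'
from plant import *
import numpy as np, cv2
from scipy.spatial.transform import Rotation as R
def cam(n):
    s=snapshot(n); f=240/np.tan(np.radians(s["vertical_fov"])/2)
    K=np.array([[f,0,s["cx"]],[0,f,s["cy"]],[0,0,1.]]); return s["img"],K,np.array(s["D"],float),np.array(s["extrinsics"])
def ray(c,uv):
    _,K,D,T=c
    p=cv2.undistortPoints(np.array([[uv]],float),K,D)[0,0]
    return T[:3,3],T[:3,:3]@np.array([p[0],-p[1],-1])
def onz(c,uv,z):
    o,d=ray(c,uv); return o+d*(z-o[2])/d[2]
def two(c1,u1,c2,u2):
    o1,d1=ray(c1,u1);o2,d2=ray(c2,u2)
    t=np.linalg.lstsq(np.c_[d1,-d2],o2-o1,rcond=None)[0]
    a,b=o1+t[0]*d1,o2+t[1]*d2; return (a+b)/2,np.linalg.norm(a-b)
def proj(c,P):
    _,K,D,T=c
    p=T[:3,:3].T@(np.array(P)-T[:3,3]); p=p*[1,-1,-1]
    return cv2.projectPoints(p[None],np.zeros(3),np.zeros(3),K,D)[0][0,0]
def save(n,img): cv2.imwrite("pics/"+n+".png",img[...,::-1])
E
python3 - <<'E'
from h import *
for n in("scene","top"):
    c=cam(n); save(n+"0",c[0]); print(n,c[1][0,0],c[3].round(3).tolist(),c[2])
s=get_state();print(s)
E
```

```text
scene 522.5663440038694 [[0.309, -0.813, 0.494, 1.163], [0.951, 0.266, -0.158, -0.216], [-0.003, 0.519, 0.855, 1.021], [0.0, 0.0, 0.0, 1.0]] [0.04410639 0.         0.         0.         0.        ]
top 495.4865438404927 [[0.013, 0.997, -0.071, 0.503], [-1.0, 0.012, -0.02, -0.062], [-0.019, 0.071, 0.997, 1.268], [0.0, 0.0, 0.0, 1.0]] [-0.10417345  0.          0.          0.          0.        ]
{'clock': 0.1, 'q': array([ 1.27481383,  0.68991183, -0.19452166,  1.56622621,  0.15728391,
        0.90249603, -0.21510747]), 'qd': array([ 0.00017901, -0.0015427 ,  0.00015438, -0.00428372, -0.00087008,
        0.00115445, -0.00034619]), 'joint_torque': array([-3.14024204e-03, -5.28500283e+01, -1.27149191e+00, -1.53839475e+01,
       -5.25394140e-02,  1.93656015e-03,  6.06755862e-05]), 'tool_pos': array([ 0.20218659, -0.59081668,  0.24898662]), 'eef_rot': array([ 9.86431083e-01,  1.64173795e-01, -1.87113361e-04, -8.04756835e-04]), 'contact_force': array([-0.11310366,  0.21345028, -1.18538529]), 'moment': array([-0.0348607 , -0.05318141, -0.00935291]), 'finger_force': 0.0, 'opening': 0.9988619310845173}
```

View pics/scene0.png

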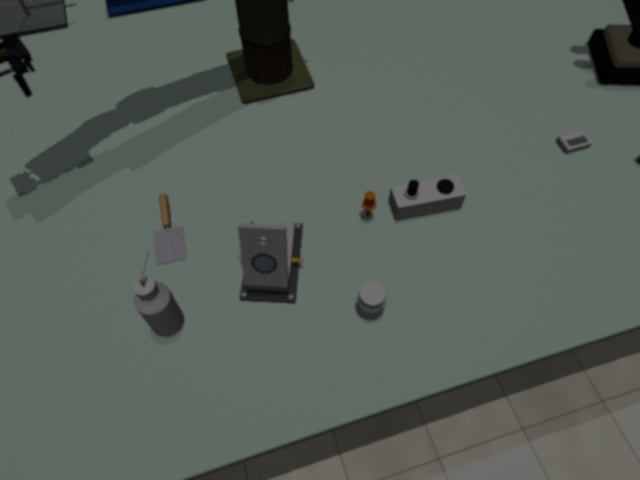

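View pics/top0.png

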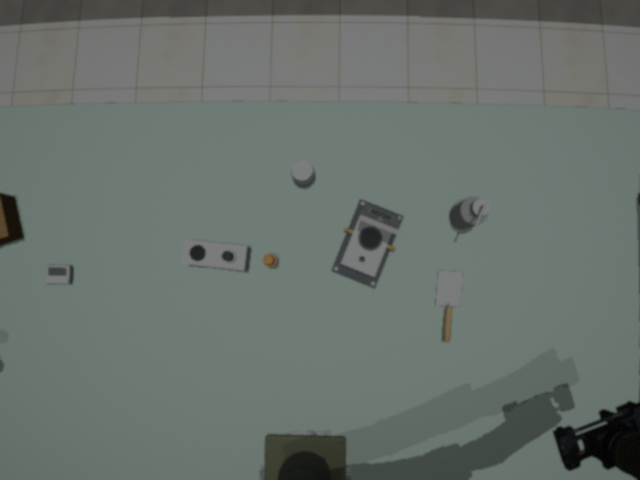

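```bash
python3 - <<'E'
import cv2,numpy as np
a=cv2.imread("pics/scene0.png")[150:330,225:475];b=cv2.imread("pics/top0.png")[190:300,170:420]
g=lambda i,k:np.clip(255*(cv2.resize(i,None,fx=k,fy=k,interpolation=cv2.INTER_CUBIC)/255.)**.6,0,255).astype('uint8')
a=g(a,3.2);b=g(b,3.2); print(a.shape,b.shape)
cv2.imwrite("pics/crop1.png",a[:, :]);cv2.imwrite("pics/crop2.png",b)
E
```

```text
(576, 800, 3) (352, 800, 3)
```

View pics/crop1.png

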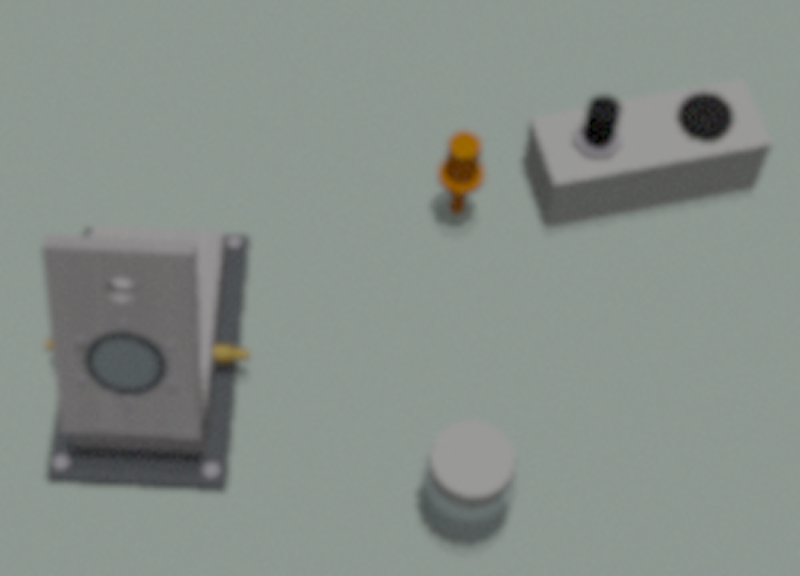

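View pics/crop2.png

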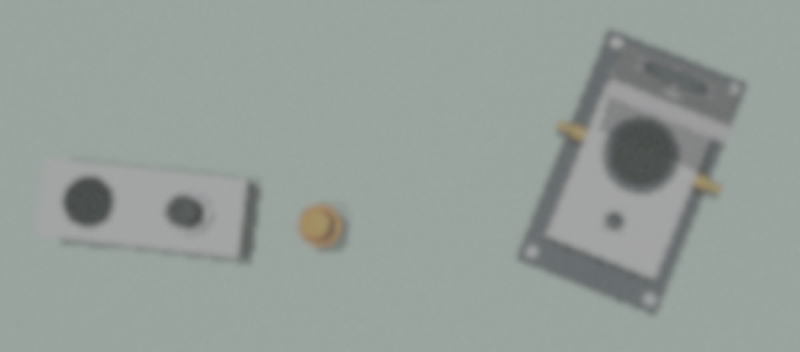

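```bash
python3 - <<'E'
from h import *
S=cam("scene");T=cam("top")
cs=lambda u,v:(225+u/3.2,150+v/3.2); ct=lambda u,v:(170+u/3.2,190+v/3.2)
sc=[onz(T,ct(*p),.009) for p in[(617,42),(735,88),(532,252),(650,299)]]
c=np.mean(sc,0); print("screws",np.round(sc,4).tolist(),"cell",c)
ss=[onz(S,cs(*p),.009) for p in[(62,462),(212,470),(235,243)]];print("scene screws",np.round(ss,4).tolist())
bh=onz(T,ct(614,220),.048); print("basehole",bh, np.linalg.norm((bh-c)[:2]))
ax=(sc[2]+sc[3]-sc[0]-sc[1])[:2]; ax/=np.linalg.norm(ax); a2=(bh-c)[:2];a2/=np.linalg.norm(a2)
print("axis deg",np.degrees(np.arctan2(ax[1],ax[0])),np.degrees(np.arctan2(a2[1],a2[0])))
ax3=np.r_[ax,0]; n=np.r_[-ax[1],ax[0],0]
cc=bh-0.045*ax3; h=cc-.075*ax3; print("hinge",h)
for nm,p in(("hole",(121,290)),("edge",(122,250))):
    o,d=ray(S,cs(*p)); P=o+d*((h-o)@n)/(d@n); r=P-h; print(nm,P,"along",r@ax3,"up",r[2],"len",np.hypot(r@ax3,r[2]),np.degrees(np.arctan2(r[2],r@ax3)))
k,e=two(T,ct(184,211),S,cs(603,104)); print("knobtop",k,e, onz(T,ct(184,211),.095),onz(S,cs(603,104),.095))
print("flange", onz(S,cs(598,143),.058), onz(T,ct(190,213),.061))
for r in [(88,201)]: print("plug",onz(T,ct(*r),.066))
print("orange",onz(T,ct(320,224),.07)); print("jar",onz(T,(303,172),.075),"bottle tip",onz(T,(478,208),.2))
E
```

```text
screws [[0.6943, -0.1397, 0.009], [0.6584, -0.2342, 0.009], [0.5256, -0.0735, 0.009], [0.4895, -0.1673, 0.009]] cell [ 0.59194884 -0.15366213  0.009     ]
scene screws [[0.6559, -0.2308, 0.009], [0.6926, -0.1377, 0.009], [0.5257, -0.072, 0.009]]
basehole [ 0.55023814 -0.13592147  0.048     ] 0.04532673357818916
axis deg 158.48039923743474 156.95866887248582
hinge [ 0.6618732  -0.17993981  0.048     ]
hole [ 0.63258715 -0.16839216  0.16143273] along 0.031480483979113454 up 0.11343272933319304 len 0.11772002784376434 74.4893046623386
edge [ 0.6155072  -0.16165743  0.17736514] along 0.049840263464759546 up 0.12936514401312393 len 0.13863402305268696 68.92991748671696
knobtop [0.55131147 0.18777947 0.09795532] 0.002846222204916484 [0.55099525 0.18701983 0.095     ] [0.54958096 0.19053268 0.095     ]
flange [0.55591957 0.18982185 0.058     ] [0.55092593 0.18955308 0.061     ]
plug [0.55885511 0.26805864 0.066     ]
orange [0.54354318 0.0879463  0.07      ]
jar [0.75961423 0.01100313 0.075     ] bottle tip [ 0.65792514 -0.37998751  0.2       ]
```

{"fn": "send_rows", "kwargs": {
  "motion": [
    {"z": -1.6, "rz": 0.142, "jaw": 0},
    {"z": -1.6, "rz": 0.142, "jaw": 0},
    {"z": -1.6, "rz": 0.142, "jaw": 0},
    {"z": -1.6, "rz": 0.142, "jaw": 0},
    {"z": -1.6, "rz": 0.142, "jaw": 0}
  ]
}}

```text
schema error: expected keys x, y, z, rx, ry, rz, jaw
```

```bash
cat >> h.py <<'E'
AX=np.array([np.cos(np.radians(158.3)),np.sin(np.radians(158.3)),0])
H=np.array([.6618,-.1800,.048])
def to(P):
    s=get_state(); r=R.from_quat(s["eef_rot"]); d=r.inv().apply(np.array(P)-s["tool_pos"])*100
    m=r.as_matrix(); print("t",round(s["clock"],2),"pos",s["tool_pos"].round(4),"move cm",d.round(2),"xaxis deg",np.degrees(np.arctan2(m[1,0],m[0,0])).round(2),"z",m[:,2].round(3),"F",s["contact_force"].round(1),"op",round(s["opening"],3),"ff",s["finger_force"])
E
python3 - <<'E'
from h import *
to(np.r_[(H-.02*AX)[:2],.32])
S=cam("scene");T=cam("top")
n=np.array([-AX[1],AX[0],0])
for th in(1.1,1.2,1.3):
  for w in(-.045,.045):
    P=H+AX*(.15*np.cos(th)-.012*np.sin(th))+np.array([0,0,.15*np.sin(th)+.012*np.cos(th)])+n*w
    print(th,(proj(S,P)-[225,150])*3.2,(proj(T,P)-[170,190])*3.2)
E
```

```text
t 0.2 pos [ 0.2023 -0.591   0.2493] move cm [ 58.31 -22.71  -7.06] xaxis deg 18.9 z [-0.     0.001 -1.   ] F [0.8 0.4 1. ] op 0.998 ff 0.0
1.1 [197.29676927 234.49634928] [599.46547269 102.56456395]
1.1 [ 46.9013636  226.54562457] [721.33504825 152.41708108]
1.2 [194.33424804 250.02196103] [607.66654757  82.64838089]
1.2 [ 42.1677315  241.94004282] [730.00037729 132.6415143 ]
1.3 [191.38733587 267.8584526 ] [616.03057324  62.29909065]
1.3 [ 37.56577597 259.64566791] [738.66052198 112.36285877]
```

{"fn": "send_rows", "kwargs": {
  "motion": [
    {"x": 0, "y": 0, "z": -1.6, "rx": 0, "ry": 0, "rz": 0.142, "jaw": 0},
    {"x": 0, "y": 0, "z": -1.6, "rx": 0, "ry": 0, "rz": 0.142, "jaw": 0},
    {"x": 0, "y": 0, "z": -1.6, "rx": 0, "ry": 0, "rz": 0.142, "jaw": 0},
    {"x": 0, "y": 0, "z": -1.6, "rx": 0, "ry": 0, "rz": 0.142, "jaw": 0},
    {"x": 0, "y": 0, "z": -1.6, "rx": 0, "ry": 0, "rz": 0.142, "jaw": 0}
  ]
}}

```text
clock: 0.8
tool_pos: [0.2025, -0.5911, 0.3303]
eef_rot: [0.981, -0.192, 0.0, -0.0]
contact_force: [0.8, 0.1, 0.0]
opening: 0.567
finger_force: 0.0
```

```bash
python3 -c "
from h import *
to(np.r_[(H-.02*AX)[:2],.32])"
```

```text
t 0.8 pos [ 0.2025 -0.5911  0.3303] move cm [ 29.08 -55.39   1.05] xaxis deg -22.11 z [ 0.  0. -1.] F [0.8 0.1 0. ] op 0.567 ff 0.0
```

{"fn": "send_rows", "kwargs": {
  "motion": [
    {"x": 1.9, "y": -3.7, "z": 0, "rx": 0, "ry": 0, "rz": 0, "jaw": 0},
    {"x": 1.9, "y": -3.7, "z": 0, "rx": 0, "ry": 0, "rz": 0, "jaw": 0},
    {"x": 1.9, "y": -3.7, "z": 0, "rx": 0, "ry": 0, "rz": 0, "jaw": 0},
    {"x": 1.9, "y": -3.7, "z": 0, "rx": 0, "ry": 0, "rz": 0, "jaw": 0},
    {"x": 1.9, "y": -3.7, "z": 0, "rx": 0, "ry": 0, "rz": 0, "jaw": 0}
  ]
}}

```text
clock: 1.3
tool_pos: [0.3604, -0.4535, 0.3298]
eef_rot: [0.982, -0.189, 0.0, 0.0]
contact_force: [0.9, 0.8, 0.1]
opening: 0.116
finger_force: 0.0
```

{"fn": "send_rows", "kwargs": {
  "motion": [
    {"x": 1.9, "y": -3.7, "z": 0, "rx": 0, "ry": 0, "rz": 0, "jaw": 0},
    {"x": 1.9, "y": -3.7, "z": 0, "rx": 0, "ry": 0, "rz": 0, "jaw": 0},
    {"x": 1.9, "y": -3.7, "z": 0, "rx": 0, "ry": 0, "rz": 0, "jaw": 0},
    {"x": 1.9, "y": -3.7, "z": 0, "rx": 0, "ry": 0, "rz": 0, "jaw": 0},
    {"x": 1.9, "y": -3.7, "z": 0, "rx": 0, "ry": 0, "rz": 0, "jaw": 0}
  ]
}}

```text
clock: 1.8
tool_pos: [0.5173, -0.3169, 0.3298]
eef_rot: [0.982, -0.189, 0.0, 0.0]
contact_force: [1.3, -0.6, 0.1]
opening: 0.003
finger_force: 0.0
```

```bash
python3 -c "
from h import *
to(np.r_[(H-.02*AX)[:2],.32])"
```

```text
t 1.8 pos [ 0.5173 -0.3169  0.3298] move cm [ 10.34 -18.08   0.98] xaxis deg -21.78 z [ 0. -0. -1.] F [ 1.3 -0.6  0.1] op 0.003 ff 0.0
```

{"fn": "send_rows", "kwargs": {
  "motion": [
    {"x": 2, "y": -3.6, "z": 0, "rx": 0, "ry": 0, "rz": 0, "jaw": 0},
    {"x": 2, "y": -3.6, "z": 0, "rx": 0, "ry": 0, "rz": 0, "jaw": 0},
    {"x": 2, "y": -3.6, "z": 0, "rx": 0, "ry": 0, "rz": 0, "jaw": 0},
    {"x": 2, "y": -3.6, "z": 0, "rx": 0, "ry": 0, "rz": 0, "jaw": 0},
    {"x": 2, "y": -3.2, "z": 1, "rx": 0, "ry": 0, "rz": 0, "jaw": 0}
  ]
}}

```text
clock: 2.3
tool_pos: [0.6765, -0.19, 0.321]
eef_rot: [0.982, -0.188, 0.002, -0.0]
contact_force: [0.1, -0.8, 0.1]
opening: 0.008
finger_force: 0.0
```

{"fn": "send_rows", "kwargs": {
  "motion": [
    {"x": 0, "y": 0, "z": 3, "rx": 0, "ry": 0, "rz": 0, "jaw": 0},
    {"x": 0, "y": 0, "z": 3, "rx": 0, "ry": 0, "rz": 0, "jaw": 0},
    {"x": 0, "y": 0, "z": 3, "rx": 0, "ry": 0, "rz": 0, "jaw": 0},
    {"x": 0, "y": 0, "z": 3, "rx": 0, "ry": 0, "rz": 0, "jaw": 0},
    {"x": 0, "y": 0, "z": 2.8, "rx": 0, "ry": 0, "rz": 0, "jaw": 0}
  ]
}}

```text
clock: 2.8
tool_pos: [0.674, -0.1917, 0.1702]
eef_rot: [0.982, -0.189, -0.0, -0.0]
contact_force: [0.0, -0.1, -0.6]
opening: 0.005
finger_force: 0.0
```

```bash
python3 -c "
from h import *
to(np.r_[(H+.0215*AX)[:2],.1705])"
```

```text
t 2.8 pos [ 0.674  -0.1917  0.1702] move cm [-3.72 -0.63 -0.03] xaxis deg -21.77 z [-0.001  0.    -1.   ] F [ 0.  -0.1 -0.6] op 0.005 ff 0.0
```

{"fn": "send_rows", "kwargs": {
  "motion": [
    {"x": -1.8, "y": -0.3, "z": 0, "rx": 0, "ry": 0, "rz": 0, "jaw": 0},
    {"x": -1.9, "y": -0.3, "z": 0, "rx": 0, "ry": 0, "rz": 0, "jaw": 0},
    {"x": -1.1, "y": 0, "z": 0.4, "rx": 0, "ry": 0, "rz": 0, "jaw": 0},
    {"x": -1.1, "y": 0, "z": 0.4, "rx": 0, "ry": 0, "rz": 0, "jaw": 0},
    {"x": -1.0, "y": 0, "z": 0.6, "rx": 0, "ry": 0, "rz": 0, "jaw": 0}
  ]
}}

```text
clock: 3.3
tool_pos: [0.6129, -0.1606, 0.1581]
eef_rot: [0.982, -0.189, 0.001, -0.0]
contact_force: [0.8, 0.8, 1.0]
opening: 0.004
finger_force: 0.5
```

{"fn": "send_rows", "kwargs": {
  "motion": [
    {"x": -1.0, "y": 0, "z": 0.6, "rx": 0, "ry": 0, "rz": 0, "jaw": 0},
    {"x": -0.8, "y": 0, "z": 0.8, "rx": 0, "ry": 0, "rz": 0, "jaw": 0},
    {"x": -0.8, "y": 0, "z": 0.8, "rx": 0, "ry": 0, "rz": 0, "jaw": 0},
    {"x": -0.7, "y": 0, "z": 0.9, "rx": 0, "ry": 0, "rz": 0, "jaw": 0},
    {"x": -0.6, "y": 0, "z": 1.0, "rx": 0, "ry": 0, "rz": 0, "jaw": 0}
  ]
}}

```text
clock: 3.8
tool_pos: [0.5763, -0.1462, 0.1167]
eef_rot: [0.982, -0.189, 0.0, 0.0]
contact_force: [0.1, -0.4, 1.3]
opening: 0.003
finger_force: 0.3
```

```bash
python3 -c "
from h import *
to(np.r_[(H+.106*AX)[:2],.074])"
```

```text
t 3.8 pos [ 0.5763 -0.1462  0.1167] move cm [-1.41 -0.02  4.27] xaxis deg -21.78 z [ 0.001 -0.    -1.   ] F [ 0.1 -0.4  1.3] op 0.003 ff 0.31487096595810726
```

{"fn": "send_rows", "kwargs": {
  "motion": [
    {"x": -0.4, "y": 0, "z": 1.0, "rx": 0, "ry": 0, "rz": 0, "jaw": 0},
    {"x": -0.4, "y": 0, "z": 1.0, "rx": 0, "ry": 0, "rz": 0, "jaw": 0},
    {"x": -0.3, "y": 0, "z": 1.0, "rx": 0, "ry": 0, "rz": 0, "jaw": 0},
    {"x": -0.2, "y": 0, "z": 0.8, "rx": 0, "ry": 0, "rz": 0, "jaw": 0},
    {"x": 0, "y": 0, "z": 0.3, "rx": 0, "ry": 0, "rz": 0, "jaw": 0}
  ]
}}

```text
clock: 4.3
tool_pos: [0.5642, -0.1414, 0.0751]
eef_rot: [0.982, -0.189, -0.0, 0.0]
contact_force: [-1.1, 0.2, 5.2]
opening: 0.003
finger_force: 2.3
```

{"fn": "send_rows", "kwargs": {
  "motion": [
    {"x": 0, "y": 0, "z": 0.1, "rx": 0, "ry": 0, "rz": 0, "jaw": 0},
    {"x": 0, "y": 0, "z": 0, "rx": 0, "ry": 0, "rz": 0, "jaw": 0},
    {"x": 0, "y": 0, "z": 0, "rx": 0, "ry": 0, "rz": 0, "jaw": 0},
    {"x": 0, "y": 0, "z": 0, "rx": 0, "ry": 0, "rz": 0, "jaw": 0},
    {"x": 0, "y": 0, "z": 0, "rx": 0, "ry": 0, "rz": 0, "jaw": 0}
  ]
}}

```text
clock: 4.8
tool_pos: [0.5641, -0.1414, 0.0748]
eef_rot: [0.982, -0.189, -0.0, 0.0]
contact_force: [-1.0, 0.9, 1.6]
opening: 0.004
finger_force: 0.8
```

{"fn": "send_rows", "kwargs": {
  "motion": [
    {"x": 0, "y": 0, "z": -2, "rx": 0, "ry": 0, "rz": 0, "jaw": 1},
    {"x": 0, "y": 0, "z": -3, "rx": 0, "ry": 0, "rz": 0, "jaw": 2},
    {"x": 0, "y": 0, "z": -3, "rx": 0, "ry": 0, "rz": 0, "jaw": 3},
    {"x": 0, "y": 0, "z": -3, "rx": 0, "ry": 0, "rz": 0, "jaw": 4.4},
    {"x": 0, "y": 0, "z": -2, "rx": 0, "ry": 0, "rz": 0, "jaw": 4.4}
  ]
}}

```text
clock: 5.3
tool_pos: [0.5649, -0.1417, 0.2068]
eef_rot: [0.982, -0.189, 0.001, 0.0]
contact_force: [-0.1, 0.1, 1.0]
opening: 0.432
finger_force: 0.0
```

```bash
python3 - <<'E'
from h import *
T=cam("top");S=cam("scene")
to([.5515,.1895,.195])
g=lambda i,k:np.clip(255*(cv2.resize(i,None,fx=k,fy=k,interpolation=cv2.INTER_CUBIC)/255.)**.6,0,255).astype('uint8')
a=np.vstack([g(S[0][160:310,225:475],3.2)[:,:], ]);save("s1",a)
# dark blobs on rack
for n,c,(y0,y1,x0,x1) in(("T",T,(235,275,180,250)),("S",S,(170,215,385,470))):
    m=(c[0][y0:y1,x0:x1].max(2)<55).astype('uint8'); k,l,st,ce=cv2.connectedComponentsWithStats(m)
    for i in range(1,k):
        if st[i,4]>15: print(n,st[i],ce[i]+[x0,y0])
E
```

```text
t 5.4 pos [ 0.5661 -0.1421  0.2075] move cm [-13.68 -30.24   1.2 ] xaxis deg -21.8 z [ 0.006 -0.001 -1.   ] F [-0.5 -0.2 -0.3] op 0.493 ff 0.0
T [ 11  11  13  14 143] [197.14685315 252.5034965 ]
T [44 18  9  7 52] [227.90384615 255.84615385]
S [ 52   9  17  15 187] [445.04278075 186.17112299]
S [ 22  10  11  16 135] [412.31111111 187.79259259]
S [  4  23  74  22 708] [425.94491525 206.80508475]
```

View pics/s1.png

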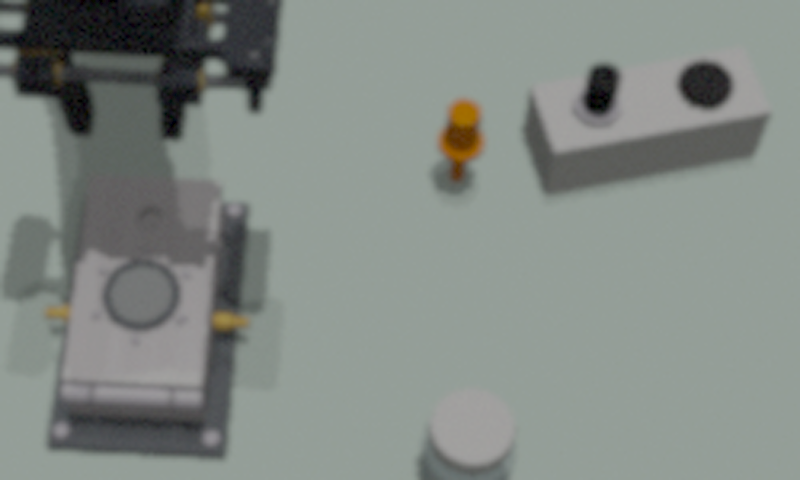

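{"fn": "send_rows", "kwargs": {
  "motion": [
    {"x": -1.4, "y": -3.0, "z": 0, "rx": 0, "ry": 0, "rz": 0, "jaw": 4.4},
    {"x": -1.4, "y": -3.0, "z": 0, "rx": 0, "ry": 0, "rz": 0, "jaw": 4.4},
    {"x": -1.4, "y": -3.0, "z": 0, "rx": 0, "ry": 0, "rz": 0, "jaw": 4.4},
    {"x": -1.4, "y": -3.0, "z": 0, "rx": 0, "ry": 0, "rz": 0, "jaw": 4.4},
    {"x": -1.4, "y": -3.0, "z": 0, "rx": 0, "ry": 0, "rz": 0, "jaw": 4.4}
  ]
}}

```text
clock: 5.9
tool_pos: [0.5541, 0.025, 0.2035]
eef_rot: [0.982, -0.189, -0.001, 0.0]
contact_force: [1.1, 0.9, -0.2]
opening: 0.499
finger_force: 0.0
```

{"fn": "send_rows", "kwargs": {
  "motion": [
    {"x": -1.4, "y": -3.0, "z": 0, "rx": 0, "ry": 0, "rz": 0, "jaw": 4.4},
    {"x": -1.4, "y": -3.0, "z": 0, "rx": 0, "ry": 0, "rz": 0, "jaw": 4.4},
    {"x": -1.4, "y": -3.0, "z": 0, "rx": 0, "ry": 0, "rz": 0, "jaw": 4.4},
    {"x": -1.3, "y": -3.0, "z": 0, "rx": 0, "ry": 0, "rz": 0, "jaw": 4.4},
    {"x": -1.2, "y": -3.0, "z": 0, "rx": 0, "ry": 0, "rz": 0, "jaw": 4.4}
  ]
}}

```text
clock: 6.4
tool_pos: [0.5475, 0.1892, 0.2034]
eef_rot: [0.982, -0.189, -0.001, 0.001]
contact_force: [-0.3, 0.1, -0.2]
opening: 0.502
finger_force: 0.0
```

```bash
python3 -c "
from h import *
to([.551,.189,.076])"
```

```text
t 6.4 pos [0.5475 0.1892 0.2034] move cm [ 0.35 -0.14 12.74] xaxis deg -21.77 z [-0.002 -0.001 -1.   ] F [-0.3  0.1 -0.2] op 0.502 ff 0.0
```

{"fn": "send_rows", "kwargs": {
  "motion": [
    {"x": 0.3, "y": -0.1, "z": 3, "rx": 0, "ry": 0, "rz": 0, "jaw": 4.4},
    {"x": 0, "y": 0, "z": 3, "rx": 0, "ry": 0, "rz": 0, "jaw": 4.4},
    {"x": 0, "y": 0, "z": 3, "rx": 0, "ry": 0, "rz": 0, "jaw": 4.4},
    {"x": 0, "y": 0, "z": 2.4, "rx": 0, "ry": 0, "rz": 0, "jaw": 4.4},
    {"x": 0, "y": 0, "z": 1.2, "rx": 0, "ry": 0, "rz": 0, "jaw": 4.4}
  ]
}}

```text
clock: 6.9
tool_pos: [0.5496, 0.1871, 0.0755]
eef_rot: [0.982, -0.189, -0.002, 0.001]
contact_force: [-0.4, 0.5, 0.3]
opening: 0.498
finger_force: 0.0
```

{"fn": "send_rows", "kwargs": {
  "motion": [
    {"x": 0, "y": 0, "z": 0, "rx": 0, "ry": 0, "rz": 0, "jaw": 4.4},
    {"x": 0, "y": 0, "z": 0, "rx": 0, "ry": 0, "rz": 0, "jaw": 3.4},
    {"x": 0, "y": 0, "z": 0, "rx": 0, "ry": 0, "rz": 0, "jaw": 2.8},
    {"x": 0, "y": 0, "z": 0, "rx": 0, "ry": 0, "rz": 0, "jaw": 2.4},
    {"x": 0, "y": 0, "z": 0, "rx": 0, "ry": 0, "rz": 0, "jaw": 1.8}
  ],
  "grip_force": 35
}}

```text
clock: 7.4
tool_pos: [0.5528, 0.189, 0.08]
eef_rot: [0.982, -0.189, 0.001, -0.001]
contact_force: [1.5, 2.5, 3.7]
opening: 0.265
finger_force: 35.0
```

```bash
python3 -c "
from h import *
to([.551,.189,.076])
save('s2',cam('scene')[0])"
```

```text
t 7.4 pos [0.5528 0.189  0.08  ] move cm [-0.17  0.07  0.4 ] xaxis deg -21.75 z [ 0.003  0.002 -1.   ] F [1.5 2.5 3.7] op 0.265 ff 34.99442260712385
```

{"fn": "send_rows", "kwargs": {
  "motion": [
    {"x": 0, "y": 0, "z": -1, "rx": 0, "ry": 0, "rz": 0, "jaw": 1.8},
    {"x": 0, "y": 0, "z": -2, "rx": 0, "ry": 0, "rz": 0, "jaw": 1.8},
    {"x": 0, "y": 0, "z": -2.5, "rx": 0, "ry": 0, "rz": 0, "jaw": 1.8},
    {"x": 0, "y": 0, "z": -3, "rx": 0, "ry": 0, "rz": 0, "jaw": 1.8},
    {"x": 0, "y": 0, "z": -3, "rx": 0, "ry": 0, "rz": 0, "jaw": 1.8}
  ]
}}

```text
clock: 7.95
tool_pos: [0.5502, 0.1864, 0.1948]
eef_rot: [0.982, -0.189, -0.001, 0.001]
contact_force: [0.5, -0.1, -1.2]
opening: 0.262
finger_force: 35.0
```

```bash
python3 -c "
from h import *
b=H+.12*AX;print(b)
to([b[0],b[1],.195])"
```

```text
[ 0.55030409 -0.13563039  0.048     ]
t 7.95 pos [0.5502 0.1864 0.1948] move cm [11.98 29.89  0.05] xaxis deg -21.83 z [-0.003 -0.002 -1.   ] F [ 0.5 -0.1 -1.2] op 0.262 ff 34.99638156965375
```

{"fn": "send_rows", "kwargs": {
  "motion": [
    {"x": 1.0, "y": 2.6, "z": 0, "rx": 0, "ry": 0, "rz": 0, "jaw": 1.8},
    {"x": 1.2, "y": 3.1, "z": 0, "rx": 0, "ry": 0, "rz": 0, "jaw": 1.8},
    {"x": 1.3, "y": 3.2, "z": 0, "rx": 0, "ry": 0, "rz": 0, "jaw": 1.8},
    {"x": 1.3, "y": 3.2, "z": 0, "rx": 0, "ry": 0, "rz": 0, "jaw": 1.8},
    {"x": 1.3, "y": 3.2, "z": 0, "rx": 0, "ry": 0, "rz": 0, "jaw": 1.8}
  ]
}}

```text
clock: 8.45
tool_pos: [0.5498, 0.0208, 0.194]
eef_rot: [0.982, -0.189, -0.001, 0.001]
contact_force: [0.7, 0.3, -0.6]
opening: 0.26
finger_force: 35.0
```

{"fn": "send_rows", "kwargs": {
  "motion": [
    {"x": 1.3, "y": 3.2, "z": 0, "rx": 0, "ry": 0, "rz": 0, "jaw": 1.8},
    {"x": 1.3, "y": 3.2, "z": 0, "rx": 0, "ry": 0, "rz": 0, "jaw": 1.8},
    {"x": 1.3, "y": 3.2, "z": 0, "rx": 0, "ry": 0, "rz": 0, "jaw": 1.8},
    {"x": 1.2, "y": 3.0, "z": 0, "rx": 0, "ry": 0, "rz": 0, "jaw": 1.8},
    {"x": 0.8, "y": 2.0, "z": 0, "rx": 0, "ry": 0, "rz": 0, "jaw": 1.8}
  ]
}}

```text
clock: 8.95
tool_pos: [0.5499, -0.1383, 0.1939]
eef_rot: [0.982, -0.191, -0.001, 0.001]
contact_force: [0.1, 0.0, -1.6]
opening: 0.261
finger_force: 35.0
```

{"fn": "send_rows", "kwargs": {
  "motion": [
    {"x": 0, "y": 0, "z": 0.5, "rx": 0, "ry": 0, "rz": 0, "jaw": 1.8},
    {"x": 0, "y": 0, "z": 1, "rx": 0, "ry": 0, "rz": 0, "jaw": 1.8},
    {"x": 0, "y": 0, "z": 0.5, "rx": 0, "ry": 0, "rz": 0, "jaw": 1.8},
    {"x": 0, "y": 0, "z": 0, "rx": 0, "ry": 0, "rz": 0, "jaw": 1.8},
    {"x": 0, "y": 0, "z": 0, "rx": 0, "ry": 0, "rz": 0, "jaw": 1.8}
  ]
}}

```text
clock: 9.45
tool_pos: [0.5518, -0.1331, 0.1734]
eef_rot: [0.982, -0.188, -0.0, -0.0]
contact_force: [-0.7, -1.3, -1.9]
opening: 0.263
finger_force: 35.0
```

```bash
python3 - <<'E'
from h import *
to([.5503,-.1356,.175])
S=cam("scene");T=cam("top")
g=lambda i,k:np.clip(255*(cv2.resize(i,None,fx=k,fy=k,interpolation=cv2.INTER_CUBIC)/255.)**.6,0,255).astype('uint8')
save("c3",np.hstack([g(S[0][190:290,215:305],4.4),g(T[0][220:320,315:405],4.4)]))
s=get_state(); p=s["tool_pos"]
print("expected tip px",proj(S,p-[0,0,.065]),"hole top px z.071",proj(S,[.5503,-.1356,.071]),proj(T,[.5503,-.1356,.071]))
E
```

```text
t 9.45 pos [ 0.5518 -0.1331  0.1734] move cm [-0.05  0.29 -0.16] xaxis deg -21.67 z [-0.001  0.    -1.   ] F [-0.7 -1.3 -1.9] op 0.263 ff 34.99465657398105
expected tip px [271.74468796 217.95995733] hole top px z.071 [272.20565617 227.21787636] [362.318539   258.35774493]
```

View pics/c3.png

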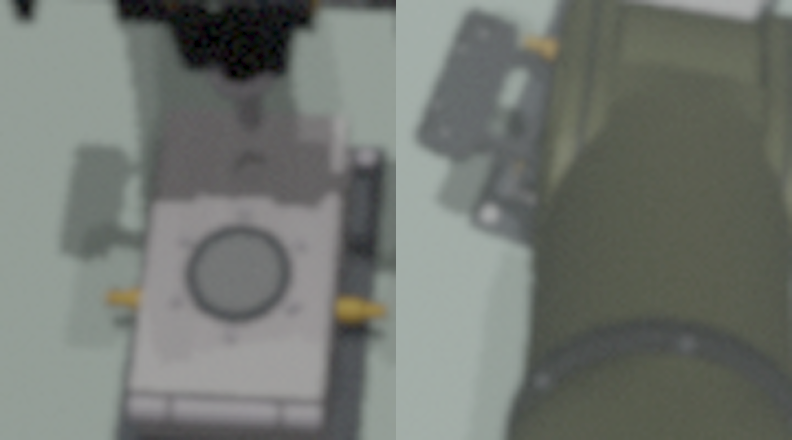

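{"fn": "send_rows", "kwargs": {
  "motion": [
    {"x": 0, "y": 0.2, "z": 1, "rx": 0, "ry": 0, "rz": 0, "jaw": 1.8},
    {"x": 0, "y": 0, "z": 1, "rx": 0, "ry": 0, "rz": 0, "jaw": 1.8},
    {"x": 0, "y": 0, "z": 0.8, "rx": 0, "ry": 0, "rz": 0, "jaw": 1.8},
    {"x": 0, "y": 0, "z": 0, "rx": 0, "ry": 0, "rz": 0, "jaw": 1.8},
    {"x": 0, "y": 0, "z": 0, "rx": 0, "ry": 0, "rz": 0, "jaw": 1.8}
  ]
}}

```text
clock: 10.05
tool_pos: [0.551, -0.1362, 0.1453]
eef_rot: [0.982, -0.189, -0.0, 0.0]
contact_force: [-0.8, -0.2, -1.3]
opening: 0.262
finger_force: 35.0
```

```bash
python3 - <<'E'
from h import *
ps=[]
for i in range(3):
    S=cam("scene"); ps.append(get_state()["tool_pos"])
print(np.round(ps,4).tolist()); to([.5503,-.1356,.14])
print(proj(S,np.mean(ps,0)-[0,0,.065]), onz(S,(271.8,226.4),.071))
g=lambda i,k:np.clip(255*(cv2.resize(i,None,fx=k,fy=k,interpolation=cv2.INTER_CUBIC)/255.)**.5,0,255).astype('uint8')
save("c4",g(S[0][200:250,245:305],10))
E
```

```text
[[0.5513, -0.1363, 0.1456], [0.5515, -0.1363, 0.1459], [0.5515, -0.1363, 0.146]]
t 10.2 pos [ 0.5515 -0.1363  0.146 ] move cm [-0.14 -0.02  0.6 ] xaxis deg -21.78 z [ 0.001 -0.    -1.   ] F [ 0.3 -0.3 -1.7] op 0.262 ff 34.99464685097337
[271.61735217 225.24998608] [ 0.54800163 -0.13588486  0.071     ]
```

View pics/c4.png

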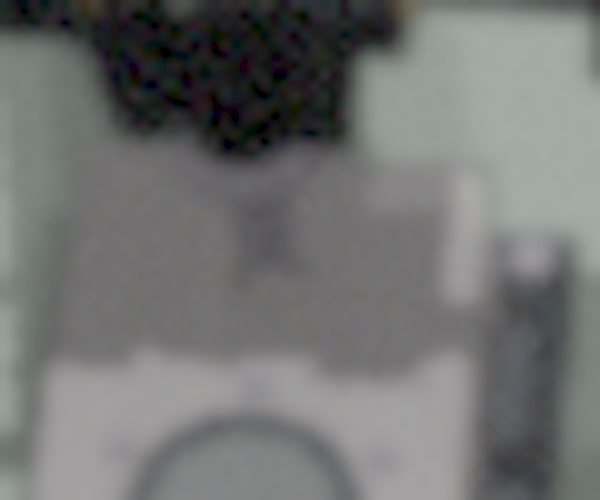

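{"fn": "send_rows", "kwargs": {
  "motion": [
    {"x": -0.1, "y": 0, "z": 0.4, "rx": 0, "ry": 0, "rz": 0, "jaw": 1.8},
    {"x": 0, "y": 0, "z": 0.4, "rx": 0, "ry": 0, "rz": 0, "jaw": 1.8},
    {"x": 0, "y": 0, "z": 0.4, "rx": 0, "ry": 0, "rz": 0, "jaw": 1.8},
    {"x": 0, "y": 0, "z": 0.4, "rx": 0, "ry": 0, "rz": 0, "jaw": 1.8},
    {"x": 0, "y": 0, "z": 0.2, "rx": 0, "ry": 0, "rz": 0, "jaw": 1.8}
  ]
}}

```text
clock: 10.7
tool_pos: [0.5506, -0.136, 0.1273]
eef_rot: [0.982, -0.189, 0.0, 0.0]
contact_force: [0.6, -0.3, 0.0]
opening: 0.263
finger_force: 35.0
```

{"fn": "send_rows", "kwargs": {
  "motion": [
    {"x": 0, "y": 0, "z": 0.4, "rx": 0, "ry": 0, "rz": 0, "jaw": 1.8},
    {"x": 0, "y": 0, "z": 0.4, "rx": 0, "ry": 0, "rz": 0, "jaw": 1.8},
    {"x": 0, "y": 0, "z": 0.4, "rx": 0, "ry": 0, "rz": 0, "jaw": 1.8},
    {"x": 0, "y": 0, "z": 0.4, "rx": 0, "ry": 0, "rz": 0, "jaw": 1.8},
    {"x": 0, "y": 0, "z": 0.2, "rx": 0, "ry": 0, "rz": 0, "jaw": 1.8}
  ]
}}

```text
clock: 11.2
tool_pos: [0.5507, -0.136, 0.1094]
eef_rot: [0.982, -0.189, 0.0, 0.0]
contact_force: [2.4, -0.5, 0.2]
opening: 0.261
finger_force: 35.0
```

{"fn": "send_rows", "kwargs": {
  "motion": [
    {"x": 0, "y": 0, "z": 0.4, "rx": 0, "ry": 0, "rz": 0, "jaw": 1.8},
    {"x": 0, "y": 0, "z": 0.4, "rx": 0, "ry": 0, "rz": 0, "jaw": 1.8},
    {"x": 0, "y": 0, "z": 0.3, "rx": 0, "ry": 0, "rz": 0, "jaw": 1.8},
    {"x": 0, "y": 0, "z": 0.3, "rx": 0, "ry": 0, "rz": 0, "jaw": 1.8},
    {"x": 0, "y": 0, "z": 0.2, "rx": 0, "ry": 0, "rz": 0, "jaw": 1.8}
  ]
}}

```text
clock: 11.7
tool_pos: [0.5503, -0.1358, 0.0935]
eef_rot: [0.982, -0.189, -0.0, -0.0]
contact_force: [1.7, 0.3, 1.6]
opening: 0.259
finger_force: 35.0
```

{"fn": "send_rows", "kwargs": {
  "motion": [
    {"x": 0, "y": 0, "z": 0.3, "rx": 0, "ry": 0, "rz": 0, "jaw": 1.8},
    {"x": 0, "y": 0, "z": 0.3, "rx": 0, "ry": 0, "rz": 0, "jaw": 1.8},
    {"x": 0, "y": 0, "z": 0.2, "rx": 0, "ry": 0, "rz": 0, "jaw": 1.8},
    {"x": 0, "y": 0, "z": 0, "rx": 0, "ry": 0, "rz": 0, "jaw": 1.8},
    {"x": 0, "y": 0, "z": 0, "rx": 0, "ry": 0, "rz": 0, "jaw": 1.8}
  ]
}}

```text
clock: 12.2
tool_pos: [0.5501, -0.1358, 0.0855]
eef_rot: [0.982, -0.189, -0.0, -0.0]
contact_force: [1.4, 0.6, 0.3]
opening: 0.265
finger_force: 35.0
```

{"fn": "send_rows", "kwargs": {
  "motion": [
    {"x": 0, "y": 0, "z": 0.2, "rx": 0, "ry": 0, "rz": 0, "jaw": 1.8},
    {"x": 0, "y": 0, "z": 0.2, "rx": 0, "ry": 0, "rz": 0, "jaw": 1.8},
    {"x": 0, "y": 0, "z": 0.1, "rx": 0, "ry": 0, "rz": 0, "jaw": 1.8},
    {"x": 0, "y": 0, "z": 0, "rx": 0, "ry": 0, "rz": 0, "jaw": 1.8},
    {"x": 0, "y": 0, "z": 0, "rx": 0, "ry": 0, "rz": 0, "jaw": 1.8}
  ]
}}

```text
clock: 12.7
tool_pos: [0.5501, -0.1358, 0.0834]
eef_rot: [0.982, -0.189, 0.0, -0.0]
contact_force: [-4.2, 2.0, 26.8]
opening: 0.26
finger_force: 35.0
```

```bash
python3 - <<'E'
from h import *
S=cam("scene"); to([.5503,-.1358,.08])
g=lambda i,k:np.clip(255*(cv2.resize(i,None,fx=k,fy=k,interpolation=cv2.INTER_CUBIC)/255.)**.45,0,255).astype('uint8')
n=np.array([-AX[1],AX[0],0])
for th in(0,.05,.1):
    for w in(-.045,.045):
        P=H+AX*(.15*np.cos(th)-.012*np.sin(th))+np.array([0,0,.15*np.sin(th)+.012*np.cos(th)])+n*w
        print(th,(proj(S,P)-[230,200])*8)
save("c5",g(S[0][200:270,230:310],8))
E
```

```text
t 12.75 pos [ 0.5501 -0.1358  0.0834] move cm [ 0.02 -0.    0.34] xaxis deg -21.78 z [ 0.001 -0.    -1.   ] F [-4.5  2.1 26.6] op 0.262 ff 34.99286273494363
0 [516.12392323 156.2966958 ]
0 [191.15236768 139.20513096]
0.05 [514.48737461 143.61898041]
0.05 [187.58463319 126.45238875]
0.1 [512.71254707 132.02723874]
0.1 [183.81208265 114.77989641]
```

View pics/c5.png

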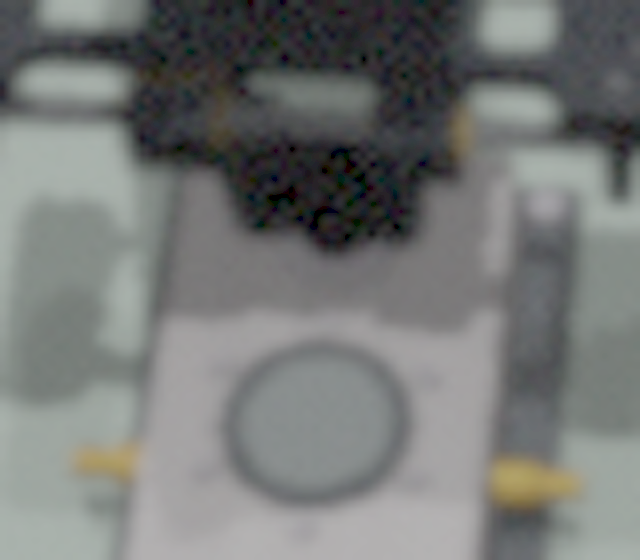

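{"fn": "send_rows", "kwargs": {
  "motion": [
    {"x": -0.1, "y": 0, "z": 0, "rx": 0, "ry": 0, "rz": 0, "jaw": 1.8},
    {"x": 0, "y": 0, "z": 0.1, "rx": 0, "ry": 0, "rz": 0, "jaw": 1.8},
    {"x": 0, "y": 0, "z": 0, "rx": 0, "ry": 0, "rz": 0, "jaw": 1.8},
    {"x": 0, "y": 0, "z": 0, "rx": 0, "ry": 0, "rz": 0, "jaw": 1.8},
    {"x": 0, "y": 0, "z": 0, "rx": 0, "ry": 0, "rz": 0, "jaw": 1.8}
  ],
  "grip_force": 45
}}

```text
clock: 13.25
tool_pos: [0.5501, -0.1357, 0.0833]
eef_rot: [0.982, -0.189, 0.001, 0.0]
contact_force: [-4.9, 2.6, 32.1]
opening: 0.261
finger_force: 45.0
```

```bash
python3 - <<'E'
from h import *
T=cam("top");S=cam("scene"); to([.5503,-.1358,.08]); print(get_state()["moment"])
for z in(.06,.065): print(proj(S,[.5503+.017*.9,-.1358-.017*.4,z]))
# lid right side edge profile in scene column ~ right corner
g=S[0].mean(2); 
for x in(288,290,292): print(x,g[212:228,x].round(0))
n=np.array([-AX[1],AX[0],0])
for th in(0,.03,.06,.09):
    for w in(-.040,): print(th,proj(S,H+AX*(.15*np.cos(th)-.012*np.sin(th))+np.array([0,0,.15*np.sin(th)+.012*np.cos(th)])+n*w))
E
```

```text
t 13.35 pos [ 0.5501 -0.1358  0.0833] move cm [ 0.02 -0.    0.33] xaxis deg -21.8 z [ 0.003 -0.001 -1.   ] F [-3.9  2.4 32.7] op 0.258 ff 44.99279089272022
[0.32457715 0.99673092 0.02634294]
[271.36266662 236.48847248]
[271.15819075 235.27109622]
288 [37. 43. 45. 42. 40. 39. 40. 38. 37. 37. 39. 45. 48. 50. 49. 51.]
290 [78. 79. 63. 51. 45. 45. 49. 54. 53. 51. 53. 56. 58. 57. 58. 57.]
292 [91. 93. 77. 57. 49. 44. 49. 60. 59. 60. 71. 79. 82. 83. 82. 80.]
0 [292.2545559  219.41843442]
0.03 [292.12588553 218.45133951]
0.06 [291.99080279 217.53228445]
0.09 [291.84934204 216.66249087]
```

```bash
python3 -c "
from plant import *
print(finish_job())"
```

```text
the job is handed in; nothing more can be done
None
```

I swung the upper half down and pushed the locking pin with the tall black knob through both holes until it hit a hard stop. The job was handed in with the fingers gripping the pin at 45 N and pressing down with about 32 N. The call returned no verdict, so success is inferred from the hard stop and the scene picture, which showed the upper half shut or within about 0.03 rad (limit 0.025).

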